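# Lock the height stop of the bottle-capping press

## Robot

A 6-joint arm with a two-finger parallel gripper is mounted at the origin on the work surface. World frame = base frame: x ahead of the robot, y to its left, z up, the work surface at z = 0. Lengths are in m, angles in degrees, forces in N, time in s.
With the tool pointing down it reaches from about 0.375 to 0.9 m from the base axis. Payload 3.1 kg.
Tool frame: the origin (TCP) lies at the very end of the fingers, on their centre line; the grasp point (between the pads) lies bot.hold_point_z behind it (bot.hold_point_z is the distance from the TCP to the grasp point, in m); z points along the fingers, y is the line along which they close (so a half turn about z gives the same grasp; the last joint's range is limited). The gripper opens to 87 mm and grips with 3 to 60 N. Pads are 19 mm wide; open, the fingers measure 117 mm over their backs; the gripper's body (75 mm by 190 mm) begins 51 mm behind the grasp point.
Start: joints at [-82.535, 30.224, 82.088, -0, 67.689, -10.227], TCP at [0.19, -0.595, 0.223] pointing down, gripper open.
Joint ranges: [-176.69, 176.69], [-43.24, 126.21], [12.49, 139.97], [-82, 262], [0, 151.66], [-163.58, 163.58]. Speed limits (degrees/s): [159.86, 159.86, 180, 180, 180, 180].

## Interface

Orientations are given as a 3x3 rotation matrix whose columns are the frame's x, y, z axes.
In Python, from rig import bot gives the robot as it stands.
- The arm moves only by the tool apply_moves, never from a script. Its argument "plan" is one flat list of numbers, 4 for each row, row after row: the shift along the world's x, y, z normalised to -1 to 1, where 1 is 0.05 m, then the turn about the world's z normalised to -1 to 1, where 1 is 10 degrees. A call has 1 to 12 rows; each row shifts and turns the commanded pose from where the row before left it; what a row does not reach is not made up. A row lasts 1/8 s, in which the tool goes at most 62.5 mm and 10.7 degrees, less where a joint would pass 70% of its speed; a pose out of reach is approached as far as the arm can. A call with a number of a shift or a turn outside -1 to 1 is refused whole. A call with a gripper value outside its range is refused whole. "grip" is the closure, from -1 (fully open) to 1 (shut), so that 0 is half open, set as the call begins (left out, the last holds). The fingers move at their own pace and stop on an object; the grip force is fixed at half the most. Time passes only in rows, so rows that do not move let the fingers close. It gives the time, the measured TCP pose, the force, the opening and the grip force at its end, in the units of the state.
- bot.read_state(): the state, without advancing time (a new reading comes with each control period).
- bot.capture(name): name is "side" or "top" or "wrist"; returns (picture, depth): 420x560x3 uint8, red, green, blue; 420x560 float32, m along the optical axis (not along the pixel's ray), 0 where there is no reading.
- bot.camera_info(name): a dict with "vertical_fov" (degrees; the focal length in pixels is half the picture's height over the tangent of half this angle, whatever the lens; pixels are square), "cx", "cy" (the principal point, pixels), "rvec" (rotation vector, rad) and "tvec" (3), from world to camera coordinates, as OpenCV has them; the wrist camera has in their place "mount" (4x4, takes a point from camera to tool coordinates, whose origin is the TCP and whose axes are the flange's). Camera axes: x right, y down, z forward; pixel columns grow to the right and rows downward; lengths in m; the calibration is good to about 2 mm. A picture is of the moment at which its call begins: read the wrist's pose just before it. camera_info takes no time and is no camera call.
- bot.hand_in(): hands the job in; it is judged then, once.
Trained networks look in the newest picture that a camera, given by its name, has taken for a name from the list of things; names that differ only in an ending like _2 or _b are one class to them, and where a whole thing is asked for, a point or a joint stands for the part that bears it (a point fixed in the world has none). Each returns a list of dicts, best first, with "p" (0 to 1); they miss things now and then, are a little off and sometimes report something else, mostly with a low value. They report only what shows in the picture. A call takes as long as a camera call.
- bot.outline_of(camera, target): "mask" (420x560 bool, what is visible of it) and "xy" ([column, row] as shares, 0 to 1, of the picture: columns of its width, rows of its height, amid what is visible of it).
- bot.pinpoint(camera, target): "xy" ([column, row] as shares, 0 to 1, of the picture: columns of its width, rows of its height: a listed point, or the origin of a listed thing).
The state is a dict: "time_s": time; "joint_positions": joint angles; "qvel": joint speeds; "tau": joint torques, N m; "position": TCP position; "tcp_rot": TCP orientation; "force": force on the tool from outside, world axes, zero at the start; "moment": the same for the moment, N m; "opening": opening from 0.0 (shut) to 1.0 (fully open); "grasp_force": force on a finger pad.
Only numpy, scipy, OpenCV 4.12 (cv2) and the standard library are available. Lean on these libraries where they do the work, as an engineer would, in place of code of your own. Each camera call takes 0.05 s, during which the arm holds its last target. There are 200 camera calls.

## Task

On the capping press, run the lilac lock nut down the threaded stud (clockwise seen from above) until it meets the brass spring washer on the steel nut below, and tighten it firmly against them, to about 0.6 N m. The steel nut sets the height, so it must not turn with it. Then let go, and leave the bottles and the carton where they stand.

Things in the scene. Friction and masses are not known exactly. Their poses are not given: they have to be found in the camera images.
- press: Capping press fixed to the counter; origin on the counter, on the axis of its upright steel threaded stud (diameter 19 mm, top 145 mm up). White base 150 x 270 x 20 mm. +y points along the base to the column, 185 mm from the stud; press head (50 mm wide, starts 122 mm from the stud) up to 235 mm, lever to 270 mm. A bottle rest 73 mm high reaches from under the nuts towards the column.
- lock_nut_centre (a point): Centre of the lilac plastic hexagonal lock nut on the stud: 40 mm across flats, 46 mm across corners, 22 mm high plus a 3 mm collar 31 mm wide on top. x points at the middle of one flat (white dot above it), z up; a flat every 60 degrees. It sinks 10 mm per clockwise turn seen from above, and starts 0.35 to 0.6 turn above the washer's crown. It does not run back when released.
- lock_nut_rim (a point): Point on the lock nut: level with its underside, middle of the flat under the white dot, 20 mm from the axis. Turning the lock nut freely takes about 0.26 N m; once it bears on the washer's crown the torque rises further, by about 2 N m per rad, and the washer is dragged along.
- washer_edge (a point): Point on the rim of the brass spring washer that lies on the first nut, level with that nut's top (86 mm up), 16.5 mm from the axis. The washer's crown, on which the lock nut comes to bear, stands 1 to 3.6 mm higher, differently each time. The washer is dragged round a little, clockwise, only as the lock nut is tightened, and then stays; backing the nut off undoes it.
- set_nut: The first nut: a steel hexagon 30 mm across flats and 16 mm high under the washer, narrower than the lock nut; origin at the centre of its underside, 70 mm above the counter (its top is at 86 mm). It sticks on the stud but turns along if the lock nut is tightened with more than about 0.9 N m.
- set_nut_corner (a point): A top corner of the first nut, 17 mm from the axis; moves only if that nut turns.
- dropper: White plastic bottle with lilac cap, 42 mm wide, 95 mm high, standing; origin under its centre. To be left alone.
- amber: Amber glass bottle with white cap, 48 mm wide, 85 mm high, standing; origin under its centre. To be left alone.
- carton: Green carton 45 x 75 x 50 mm; origin under its centre. To be left alone.

How it is judged:
By the outcome, as a careful person would: the job done as asked, in the order asked, and still so for the second after the job is handed in, with the robot touching nothing.
It also fails if it takes over 72 s, if anything falls off the work surface, if the arm or the gripper's body presses on something with over 40 N, if the wrist force passes 120 N, or if a joint passes its speed limit or range.

## Working session

There is one attempt and no reset: what is moved stays moved. The work goes in short steps, Python scripts to look and compute and a tool call to move; the robot and the scene stay as the last step left them, time stands still between calls to the robot, and variables do not carry over. Pictures are saved under pics/ and viewed, at most 10 in all, crops included, and the job is handed in when it is done.

Besides the shell and the picture viewer there is one more tool, called after ">>>" as name(argument=value, ...) on one line, values as JSON. apply_moves: Moves the arm, as the interface text tells. Its arguments: {"type":"object","properties":{"plan":{"type":"array","items":{"type":"number"}},"grip":{"type":"number"}},"required":["plan"]}

```bash
mkdir -p pics; cat > h.py <<'E'
import numpy as np, cv2
from rig import bot
def cam(n):
    i=bot.camera_info(n); f=210/np.tan(np.radians(i["vertical_fov"]/2))
    if "mount" in i:
        s=bot.read_state(); T=np.eye(4); T[:3,:3]=s["tcp_rot"]; T[:3,3]=s["position"]; M=T@np.array(i["mount"])
        return f,i["cx"],i["cy"],M[:3,:3],M[:3,3]
    R=cv2.Rodrigues(np.array(i["rvec"],float))[0]; return f,i["cx"],i["cy"],R.T,-R.T@np.array(i["tvec"]).ravel()
def ray(c,u,v):
    f,cx,cy,R,o=c; return o,R@np.array([(u-cx)/f,(v-cy)/f,1])
def atz(c,u,v,z):
    o,d=ray(c,u,v); return o+d*(z-o[2])/d[2]
def atd(c,u,v,dep):
    o,d=ray(c,u,v); return o+d*dep
E
python3 - <<'E'
from h import *
print({k:v for k,v in bot.read_state().items()}, bot.hold_point_z)
for n in["side","top","wrist"]:
    c=cam(n); p,d=bot.capture(n); cv2.imwrite(f"pics/{n}0.png",p[...,::-1]); print(n,c[4].round(3),c[3][:,2].round(2))
    for t in["press","lock_nut_centre","lock_nut_rim","washer_edge","set_nut","set_nut_corner","dropper","amber","carton"]:
        r=bot.pinpoint(n,t)
        for q in r[:1]:
            u,v=q["xy"][0]*560,q["xy"][1]*420; dd=d[min(int(v),419),min(int(u),559)]
            print(t,round(q["p"],2),round(u,1),round(v,1),atd(c,u,v,dd).round(3), atz(c,u,v,0).round(3))
E
```

```text
{'time_s': 0.0, 'joint_positions': array([-8.25368251e+01,  3.02772546e+01,  8.21567704e+01, -4.92101358e-04,
        6.76875855e+01, -1.02275257e+01]), 'qvel': array([-0.02529953,  0.00438805,  0.01256847, -0.02896464,  0.03490643,
        0.08018623]), 'tau': array([-6.94057435e-04, -4.40056014e+01, -1.76594335e+01,  6.30973466e-02,
        5.81781403e-02, -1.66674076e-04]), 'position': array([ 0.18985136, -0.59470396,  0.22158784]), 'tcp_rot': array([[ 9.52709874e-01,  3.03881253e-01, -2.83567977e-04],
       [ 3.03881161e-01, -9.52707623e-01,  2.10348940e-03],
       [ 3.69053623e-04, -2.09018609e-03, -9.99997747e-01]]), 'force': array([0.56499335, 0.83385631, 0.72901952]), 'moment': array([0.00630939, 0.00115079, 0.05734192]), 'grasp_force': 0.0, 'opening': 1.000679963922807} 0.0187
side [0.336 0.486 0.558] [ 0.23 -0.79 -0.56]
press 0.93 235.9 339.4 [0.499 0.131 0.068] [0.521 0.082 0.   ]
lock_nut_centre 0.75 228.5 288.8 [0.521 0.089 0.117] [ 0.571 -0.016  0.   ]
lock_nut_rim 0.63 240.6 288.3 [0.506 0.083 0.116] [ 0.551 -0.023  0.   ]
washer_edge 0.64 222.3 305.7 [0.471 0.216 0.
[... 384 characters left out ...]
52  0.935] [ 0.16 -0.01 -0.99]
press 0.68 142.3 218.9 [0.521 0.064 0.071] [0.532 0.081 0.   ]
lock_nut_centre 0.57 124.5 210.1 [0.523 0.073 0.143] [0.548 0.114 0.   ]
lock_nut_rim 0.62 137.0 218.6 [0.515 0.062 0.112] [0.533 0.091 0.   ]
washer_edge 0.9 120.4 209.7 [0.523 0.078 0.146] [0.549 0.121 0.   ]
set_nut 0.72 133.8 215.4 [0.519 0.065 0.118] [0.538 0.097 0.   ]
set_nut_corner 0.74 128.1 223.6 [0.507 0.075 0.114] [0.524 0.106 0.   ]
dropper 0.89 313.9 269.5 [ 0.436 -0.217  0.093] [ 0.442 -0.224  0.   ]
amber 0.62 399.4 244.1 [ 0.48  -0.362  0.062] [ 0.487 -0.377  0.   ]
carton 0.96 333.6 170.1 [ 0.609 -0.256  0.051] [ 0.622 -0.262  0.   ]
wrist [ 0.26  -0.573  0.384] [-0.26 -0.08 -0.96]
```

View pics/side0.png

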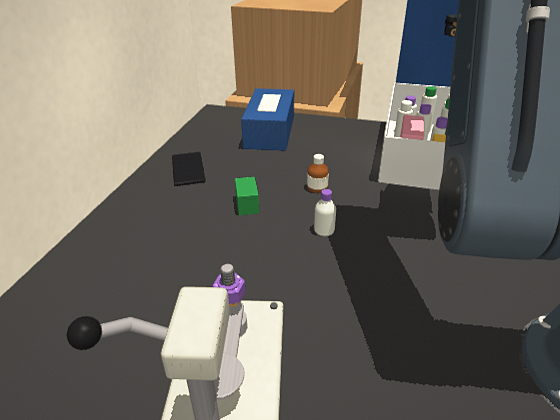

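View pics/top0.png

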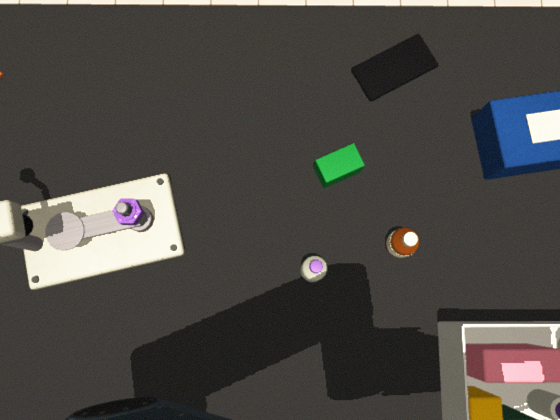

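The side picture shows the lilac nut at (228,288) with the press head in front of it, and the column towards +y. The top picture shows the nut at (128,210) and the bottles and carton well away from it. Next I'll move above the nut and turn the wrist to leave room for clockwise turning.

>>> apply_moves(plan=[0.37,0.74,0.1,1,0.37,0.74,0.1,1,0.37,0.74,0.1,1,0.37,0.74,0.1,1,0.37,0.74,0.1,1,0.37,0.74,0.1,1,0.37,0.74,0.1,1,0.37,0.74,0.1,1,0.37,0.74,0.1,1,0.37,0.74,0,1,0.37,0.74,0,1,0.37,0.74,0,1], grip=-1)

```text
time_s: 3.0
position: [0.4126, -0.1503, 0.2679]
tcp_rot: [[-0.743, 0.669, 0.001], [0.669, 0.743, -0.001], [-0.001, 0.0, -1.0]]
force: [0.1, 0.4, -0.0]
opening: 1.001
grasp_force: 0.0
```

>>> apply_moves(plan=[0.37,0.74,0,1,0.37,0.74,0,1,0.37,0.74,0,1,0.37,0.74,0,1,0.37,0.74,0,1,0.2,0.4,0,1,0,0,0,0,0,0,0,0])

```text
time_s: 4.0
position: [0.514, 0.0532, 0.2674]
tcp_rot: [[-0.953, -0.302, -0.001], [-0.302, 0.953, -0.0], [0.001, -0.0, -1.0]]
force: [-0.4, -0.3, -0.5]
opening: 0.999
grasp_force: 0.0
```

```bash
python3 - <<'E'
from h import *
s=bot.read_state(); print(s["position"],np.degrees(np.arctan2(s["tcp_rot"][1,0],s["tcp_rot"][0,0])),s["joint_positions"].round(1),s["force"],s["moment"])
n="wrist"; c=cam(n); p,d=bot.capture(n); cv2.imwrite("pics/w1.png",p[...,::-1]); np.savez("w1.npz",d=d,p=p)
print(c[4],c[3][:,2])
for t,z in[("press",0),("lock_nut_centre",.104),("lock_nut_rim",.093),("washer_edge",.086),("set_nut",.07),("set_nut_corner",.086)]:
    for q in bot.pinpoint(n,t)[:1]:
        u,v=q["xy"][0]*560,q["xy"][1]*420
        print(t,round(q["p"],2),round(u,1),round(v,1),atd(c,u,v,d[int(v),int(u)]).round(4), atz(c,u,v,z).round(4))
c=cam("side");p,d=bot.capture("side"); print("ball0",atd(c,85,333,d[333,85]),atd(c,205,300,d[300,205]))
E
```

```text
[0.51400486 0.05319114 0.26744649] -162.41400237825067 [  -6.5   18.7   94.3   -0.    67.  -114.1] [-0.3954892  -0.32707317 -0.48264344] [ 0.07555421 -0.14505107 -0.00188178]
[0.44207478 0.03028019 0.42872636] [ 0.25842711  0.08199149 -0.96254497]
press 0.87 292.4 188.8 [0.5072 0.0673 0.0945] [0.5256 0.0777 0.    ]
lock_nut_centre 0.8 297.5 206.0 [0.5174 0.0749 0.121 ] [0.5216 0.0773 0.104 ]
lock_nut_rim 0.69 287.3 192.8 [0.5131 0.0634 0.0944] [0.5134 0.0635 0.093 ]
washer_edge 0.98 309.3 213.1 [0.5217 0.0894 0.1179] [0.5299 0.0954 0.086 ]
set_nut 0.74 292.1 199.9 [0.5146 0.0685 0.1142] [0.5248 0.0739 0.07  ]
set_nut_corner 0.66 303.7 193.0 [0.5071 0.0799 0.0986] [0.5096 0.0818 0.086 ]
ball0 [0.55753568 0.2991132  0.26309841] [0.48891425 0.21539016 0.23469691]
```

View pics/w1.png

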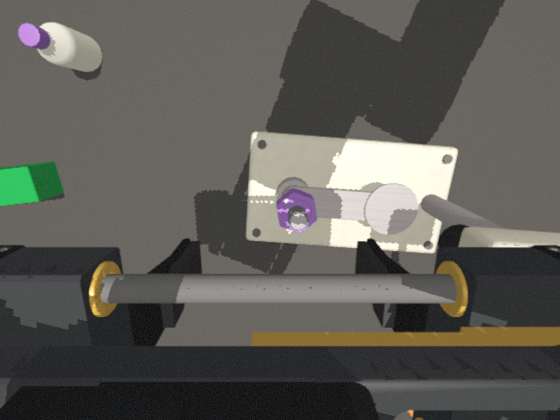

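The wrist view shows the nut at (297,208) with the stud tip at (296,216), and the rest running right to the column. Next I'll fit the nut from the depth.

```bash
python3 - <<'E'
from h import *
c=cam("wrist"); z=np.load("w1.npz"); d,p=z["d"],z["p"]
v,u=np.mgrid[170:245,260:335]; f,cx,cy,R,o=c
dd=d[170:245,260:335]; P=np.stack([(u-cx)/f*dd,(v-cy)/f*dd,dd],-1)@R.T+o
hsv=cv2.cvtColor(p,cv2.COLOR_RGB2HSV)[170:245,260:335].astype(int)
m=(hsv[...,0]>120)&(hsv[...,0]<150)&(hsv[...,1]>70)
Q=P[m]; print(m.sum(),np.histogram(Q[:,2],bins=np.arange(.085,.13,.002)))
for a,b in[(.136,.152)]:
    S=P[(P[...,2]>a)&(P[...,2]<b)]; print("stud",len(S),S.mean(0),S[:,2].max())
for a,b in[(.108,.116),(.116,.121)]:
    S=Q[(Q[:,2]>a)&(Q[:,2]<b)]; print(a,len(S),S.mean(0), cv2.minEnclosingCircle((S[:,:2]*1000).astype(np.float32)))
cv2.imwrite("pics/c1.png",cv2.resize(p[170:245,260:335],(600,600),interpolation=cv2.INTER_CUBIC)[...,::-1])
E
```

```text
868 (array([  0,   0,   0,   0,   4,   8,  13,  12,  14,  21,  12,  17,  13,
        13, 242, 238, 227,  15,   1,   0,   1,   0]), array([0.085, 0.087, 0.089, 0.091, 0.093, 0.095, 0.097, 0.099, 0.101,
       0.103, 0.105, 0.107, 0.109, 0.111, 0.113, 0.115, 0.117, 0.119,
       0.121, 0.123, 0.125, 0.127, 0.129]))
stud 316 [0.52568855 0.07698039 0.1428922 ] 0.14618679856108518
0.108 451 [0.52175449 0.07501015 0.11446848] ((526.2277221679688, 77.13394165039062), 22.106014251708984)
0.116 305 [0.52222873 0.07473741 0.11768303] ((526.1222534179688, 76.11183166503906), 19.9581298828125)
```

View pics/c1.png

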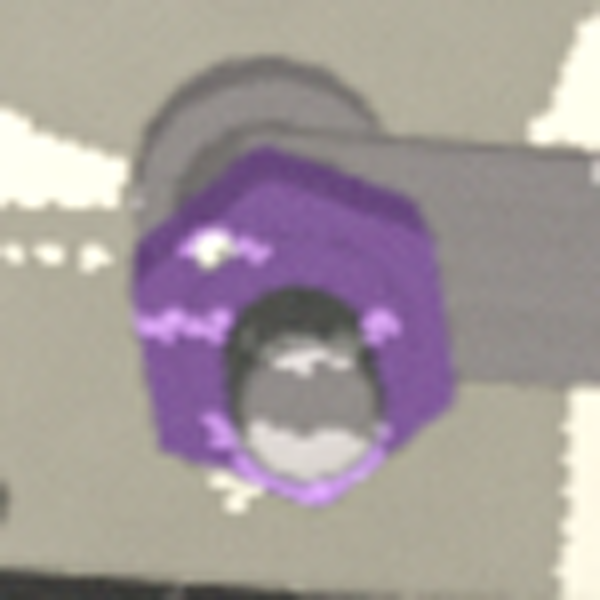

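```bash
python3 - <<'E'
from h import *
from scipy.optimize import least_squares
c=cam("wrist")
K=np.array([(268,180),(432,233),(455,403),(318,505),(160,455),(138,268)])/8.+[260,170]
for z in(.113,.115,.117):
    P=np.array([atz(c,u,v,z)[:2] for u,v in K])
    a=np.degrees(np.arctan2(*(P-P.mean(0)).T[::-1])); r=np.linalg.norm(P-P.mean(0),axis=1)
    print(z,P.mean(0),r.round(4),(a%60).round(1))
u,v=np.array([212,247])/8+[260,170]; e=atz(c,u,v,.115)[:2]-P.mean(0); print("dot",np.degrees(np.arctan2(e[1],e[0])),np.linalg.norm(e))
for z in (.0,): 
    K=[(262,145),(447,159),(428,244),(257,232)]; B=np.array([atz(c,*k,.02)[:2] for k in K]); print(B)
# side/top check
for n in("top","side"):
    c=cam(n);bot.capture(n)
    for q in bot.pinpoint(n,"lock_nut_centre")[:1]: print(n,q["p"],atz(c,q["xy"][0]*560,q["xy"][1]*420,.104))
E
```

```text
0.113 [0.52708861 0.07785677] [0.0222 0.0229 0.0228 0.023  0.0236 0.0229] [27.7 27.9 26.1 26.2 29.1 21.6]
0.115 [0.52655215 0.07755448] [0.022  0.0228 0.0227 0.0228 0.0235 0.0228] [27.7 27.9 26.1 26.2 29.1 21.6]
0.117 [0.52601569 0.0772522 ] [0.0219 0.0226 0.0225 0.0227 0.0233 0.0226] [27.7 27.9 26.1 26.2 29.1 21.6]
dot -120.87989129105817 0.01631520059379068
[[0.47971097 0.02048655]
 [0.42412208 0.25395787]
 [0.53964782 0.28100425]
 [0.59503618 0.04822095]]
top 0.55 [0.52766458 0.0788578  0.104     ]
side 0.84 [0.52894561 0.07611051 0.104     ]
```

>>> apply_moves(plan=[0.25,0.486,0,0.88,0,0,-0.5,0,0,0,-0.6,0,0,0,-0.6,0,0,0,-0.6,0,0,0,-0.5,0,0,0,-0.4,0,0,0,-0.25,0,0,0,-0.15,0,0,0,0,0,0,0,0,0])

```text
time_s: 5.98
position: [0.5275, 0.0779, 0.0882]
tcp_rot: [[-0.895, -0.446, 0.001], [-0.446, 0.895, -0.0], [-0.001, -0.001, -1.0]]
force: [-0.3, -0.1, 0.4]
opening: 1.007
grasp_force: 0.0
```

```bash
python3 - <<'E'
from h import *
s=bot.read_state(); print(s["position"],np.degrees(np.arctan2(s["tcp_rot"][1,0],s["tcp_rot"][0,0])),s["joint_positions"].round(1),s["force"],s["moment"])
c=cam("wrist");p,d=bot.capture("wrist"); cv2.imwrite("pics/w2.png",p[...,::-1])
E
```

```text
[0.5275064  0.07787592 0.08816435] -153.50660537489836 [  -3.6   34.8  101.9   -0.    43.2 -120.1] [-0.26027619 -0.14911062  0.37286757] [ 0.09522546 -0.11749677 -0.01565157]
```

View pics/w2.png

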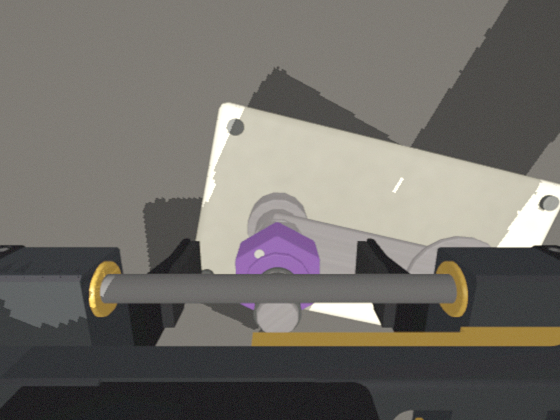

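The nut (238–320, 270) is centred between the fingers (200–358) with its flats parallel to the pads. Closing now.

>>> apply_moves(plan=[0,0,0,0,0,0,0,0,0,0,0,0,0,0,0,0,0,0,0,0,0,0,0,0], grip=1)

```text
time_s: 6.78
position: [0.5271, 0.0775, 0.0876]
tcp_rot: [[-0.895, -0.447, 0.0], [-0.447, 0.895, -0.001], [0.0, -0.001, -1.0]]
force: [0.5, -1.0, 0.2]
opening: 0.457
grasp_force: 30.0
```

```bash
cat > s.py <<'E'
from h import *
s=bot.read_state(); print(s["time_s"],s["position"].round(4),"yaw",np.degrees(np.arctan2(s["tcp_rot"][1,0],s["tcp_rot"][0,0])).round(2),s["joint_positions"].round(1),"F",s["force"].round(2),"M",s["moment"].round(3),"tau6",s["tau"][5].round(3),s["opening"].round(4),s["grasp_force"].round(1))
E
python3 s.py
```

```text
Traceback (most recent call last):
  File "s.py", line 2, in <module>
    s=bot.read_state(); print(s["time_s"],s["position"].round(4),"yaw",np.degrees(np.arctan2(s["tcp_rot"][1,0],s["tcp_rot"][0,0])).round(2),s["joint_positions"].round(1),"F",s["force"].round(2),"M",s["moment"].round(3),"tau6",s["tau"][5].round(3),s["opening"].round(4),s["grasp_force"].round(1))
                                                                                                                                                                                                                                                       ^^^^^^^^^^^^^^^^^^
AttributeError: 'float' object has no attribute 'round'
```

>>> apply_moves(plan=[0,0,-0.0028,-0.5,0,0,-0.0028,-0.5,0,0,-0.0028,-0.5,0,0,-0.0028,-0.5,0,0,-0.0028,-0.5,0,0,-0.0028,-0.5])

```text
time_s: 7.52
position: [0.5271, 0.0777, 0.0868]
tcp_rot: [[-0.998, 0.063, 0.0], [0.063, 0.998, -0.001], [-0.0, -0.001, -1.0]]
force: [0.1, -0.6, 0.7]
opening: 0.46
grasp_force: 30.0
```

```bash
sed -i 's/s\["opening"\].round(4),s\["grasp_force"\].round(1)/round(float(s["opening"]),4),round(float(s["grasp_force"]),1)/' s.py; python3 s.py; python3 s.py
```

```text
7.525 [0.5271 0.0777 0.0868] yaw 176.41 [-3.60e+00  3.49e+01  1.02e+02 -1.00e-01  4.31e+01 -9.00e+01] F [ 0.13 -0.58  0.74] M [ 0.01  -0.166  0.195] tau6 -0.198 0.4596 30.0
7.525 [0.5271 0.0777 0.0868] yaw 176.41 [-3.60e+00  3.49e+01  1.02e+02 -1.00e-01  4.31e+01 -9.00e+01] F [ 0.13 -0.58  0.74] M [ 0.01  -0.166  0.195] tau6 -0.198 0.4596 30.0
```

>>> apply_moves(plan=[0,0,-0.0039,-0.7,0,0,-0.0039,-0.7,0,0,-0.0039,-0.7,0,0,-0.0039,-0.7,0,0,-0.0039,-0.7,0,0,-0.0039,-0.7,0,0,-0.0039,-0.7,0,0,-0.0039,-0.7,0,0,-0.0039,-0.7,0,0,-0.0039,-0.7])

```text
time_s: 8.78
position: [0.5275, 0.0778, 0.0849]
tcp_rot: [[-0.281, 0.96, 0.001], [0.96, 0.281, -0.0], [-0.001, 0.001, -1.0]]
force: [0.1, -0.3, -0.6]
opening: 0.456
grasp_force: 30.0
```

```bash
python3 s.py
```

```text
8.775 [0.5275 0.0778 0.0849] yaw 106.33 [ -3.6  35.1 102.   -0.   42.8 -19.9] F [ 0.05 -0.31 -0.58] M [ 0.027 -0.251  0.284] tau6 -0.38 0.4559 30.0
```

>>> apply_moves(plan=[0,0,-0.0028,-0.5,0,0,-0.0028,-0.5,0,0,-0.0028,-0.5,0,0,-0.0028,-0.5,0,0,-0.0028,-0.5])

```text
time_s: 9.4
position: [0.5276, 0.0778, 0.0842]
tcp_rot: [[0.149, 0.989, 0.001], [0.989, -0.149, -0.0], [-0.0, 0.001, -1.0]]
force: [1.2, -0.8, -0.8]
opening: 0.452
grasp_force: 30.0
```

```bash
python3 s.py
```

```text
9.4 [0.5276 0.0778 0.0842] yaw 81.4 [ -3.6  35.2 102.   -0.   42.7   5. ] F [ 1.19 -0.85 -0.75] M [-0.075 -0.223  0.262] tau6 -0.197 0.4524 30.0
```

>>> apply_moves(plan=[0,0,-0.0017,-0.3,0,0,-0.0017,-0.3])

```text
time_s: 9.65
position: [0.5276, 0.0778, 0.084]
tcp_rot: [[0.251, 0.968, 0.001], [0.968, -0.251, -0.0], [-0.0, 0.001, -1.0]]
force: [1.1, -0.1, 1.0]
opening: 0.459
grasp_force: 30.0
```

```bash
python3 s.py
```

```text
9.65 [0.5276 0.0778 0.084 ] yaw 75.47 [ -3.6  35.2 102.   -0.   42.7  10.9] F [ 1.1  -0.08  1.  ] M [-0.122 -0.207  0.268] tau6 -0.014 0.4586 30.0
```

>>> apply_moves(plan=[0,0,-0.0017,-0.3,0,0,-0.0017,-0.3])

```text
time_s: 9.9
position: [0.5276, 0.0778, 0.0838]
tcp_rot: [[0.351, 0.936, 0.001], [0.936, -0.351, -0.0], [0.0, 0.001, -1.0]]
force: [0.5, -0.3, -0.2]
opening: 0.457
grasp_force: 30.0
```

```bash
python3 s.py
```

```text
9.9 [0.5276 0.0778 0.0838] yaw 69.47 [ -3.6  35.2 102.   -0.   42.6  16.9] F [ 0.51 -0.25 -0.24] M [-0.067 -0.279  0.331] tau6 -0.014 0.4572 30.0
```

>>> apply_moves(plan=[0,0,-0.0011,-0.2,0,0,-0.0011,-0.2])

```text
time_s: 10.15
position: [0.5277, 0.0778, 0.0838]
tcp_rot: [[0.416, 0.909, 0.001], [0.909, -0.416, -0.0], [0.0, 0.001, -1.0]]
force: [1.6, -0.9, -0.9]
opening: 0.459
grasp_force: 30.0
```

```bash
python3 s.py
```

```text
10.15 [0.5277 0.0778 0.0838] yaw 65.43 [ -3.6  35.2 102.   -0.   42.6  21. ] F [ 1.64 -0.95 -0.93] M [-0.156 -0.361  0.328] tau6 0.071 0.4593 30.0
```

>>> apply_moves(plan=[0,0,-0.0011,-0.2,0,0,-0.0011,-0.2])

```text
time_s: 10.4
position: [0.5276, 0.0778, 0.0836]
tcp_rot: [[0.479, 0.878, 0.001], [0.878, -0.479, -0.0], [0.001, 0.001, -1.0]]
force: [2.2, -0.1, -0.1]
opening: 0.458
grasp_force: 30.0
```

```bash
python3 s.py
```

```text
10.4 [0.5276 0.0778 0.0836] yaw 61.38 [ -3.6  35.3 102.   -0.   42.6  25. ] F [ 2.23 -0.08 -0.13] M [-0.175 -0.459  0.27 ] tau6 0.076 0.4581 30.0
```

>>> apply_moves(plan=[0,0,-0.0014,-0.25,0,0,-0.0014,-0.25])

```text
time_s: 10.65
position: [0.5277, 0.0778, 0.0835]
tcp_rot: [[0.554, 0.832, 0.001], [0.832, -0.554, -0.0], [0.001, 0.001, -1.0]]
force: [2.6, -1.4, -0.7]
opening: 0.453
grasp_force: 30.0
```

```bash
python3 s.py
```

```text
10.65 [0.5277 0.0778 0.0835] yaw 56.36 [ -3.6  35.3 102.   -0.   42.6  30. ] F [ 2.62 -1.37 -0.72] M [-0.196 -0.483  0.248] tau6 0.032 0.453 30.0
```

>>> apply_moves(plan=[0,0,-0.0014,-0.25,0,0,-0.0014,-0.25])

```text
time_s: 10.9
position: [0.5277, 0.0777, 0.0834]
tcp_rot: [[0.624, 0.781, 0.001], [0.781, -0.624, -0.0], [0.001, 0.001, -1.0]]
force: [2.6, 0.0, -0.0]
opening: 0.455
grasp_force: 30.0
```

```bash
python3 s.py
```

```text
10.9 [0.5277 0.0777 0.0834] yaw 51.36 [ -3.6  35.3 102.   -0.   42.6  35. ] F [ 2.63  0.02 -0.03] M [-0.214 -0.451  0.184] tau6 0.032 0.4549 30.0
```

>>> apply_moves(plan=[0,0,-0.0014,-0.25,0,0,-0.0014,-0.25])

```text
time_s: 11.15
position: [0.5277, 0.0777, 0.0833]
tcp_rot: [[0.69, 0.724, 0.002], [0.724, -0.69, -0.0], [0.001, 0.001, -1.0]]
force: [1.7, -1.1, 0.7]
opening: 0.455
grasp_force: 30.0
```

```bash
python3 s.py
```

```text
11.15 [0.5277 0.0777 0.0833] yaw 46.38 [ -3.6  35.3 102.   -0.   42.6  40. ] F [ 1.66 -1.08  0.68] M [-0.254 -0.431  0.366] tau6 0.162 0.4549 30.0
```

>>> apply_moves(plan=[0,0,-0.0014,-0.25,0,0,-0.0014,-0.25])

```text
time_s: 11.4
position: [0.5277, 0.0777, 0.0832]
tcp_rot: [[0.75, 0.662, 0.002], [0.662, -0.75, -0.001], [0.001, 0.002, -1.0]]
force: [1.5, -1.2, 1.9]
opening: 0.458
grasp_force: 30.0
```

```bash
python3 s.py
```

```text
11.4 [0.5277 0.0777 0.0832] yaw 41.44 [ -3.6  35.3 102.   -0.   42.6  45. ] F [ 1.54 -1.24  1.94] M [-0.213 -0.427  0.519] tau6 0.311 0.458 30.0
```

>>> apply_moves(plan=[0,0,-0.0003,-0.1,0,0,-0.0003,-0.1,0,0,0,0])

```text
time_s: 11.78
position: [0.5277, 0.0777, 0.0832]
tcp_rot: [[0.771, 0.636, 0.002], [0.636, -0.771, -0.0], [0.001, 0.001, -1.0]]
force: [2.8, -2.2, 1.9]
opening: 0.457
grasp_force: 30.0
```

```bash
python3 - <<'E'
from h import *
L=[]
for i in range(8):
    bot.capture("wrist"); s=bot.read_state(); L.append([s["moment"][2],s["tau"][5]])
print(np.mean(L,0),np.std(L,0))
E
python3 s.py
```

```text
[0.5176385  0.52934096] [0.03236497 0.0013615 ]
12.175 [0.5276 0.0777 0.0831] yaw 39.5 [ -3.6  35.3 102.1  -0.   42.6  46.9] F [ 4.48 -2.88  2.32] M [-0.421 -0.679  0.473] tau6 0.53 0.4585 30.0
```

>>> apply_moves(plan=[0,0,-0.0003,-0.13,0,0,-0.0003,-0.12,0,0,0,0])

```text
time_s: 12.55
position: [0.5277, 0.0777, 0.0831]
tcp_rot: [[0.799, 0.601, 0.001], [0.601, -0.799, -0.0], [0.001, 0.001, -1.0]]
force: [4.3, -2.2, 3.4]
opening: 0.459
grasp_force: 30.0
```

```bash
python3 - <<'E'
from h import *
L=[]
for i in range(8):
    bot.capture("wrist"); s=bot.read_state(); L.append([s["moment"][2],s["tau"][5]])
print(np.mean(L,0),np.std(L,0))
E
python3 s.py
```

```text
[0.61081261 0.60220995] [0.02754743 0.00117468]
12.95 [0.5276 0.0777 0.0831] yaw 36.96 [ -3.6  35.3 102.1  -0.   42.5  49.4] F [ 4.24 -2.85  2.03] M [-0.57  -0.881  0.571] tau6 0.602 0.4561 30.0
```

>>> apply_moves(plan=[0,0,0,0,0,0,0,0,0,0,0,0,0,0,0,0,0,0,0,0,0,0,0,0], grip=-1)

```text
time_s: 13.7
position: [0.5268, 0.0779, 0.0828]
tcp_rot: [[0.799, 0.602, -0.0], [0.602, -0.799, 0.0], [-0.0, -0.0, -1.0]]
force: [0.0, 0.6, 0.2]
opening: 0.977
grasp_force: 0.0
```

>>> apply_moves(plan=[0,0,0.3,0,0,0,0.6,0,0,0,0.8,0,0,0,0.8,0,0,0,0.8,0,0,0,0.3,0,0,0,0,0,0,0,0,0])

```text
time_s: 14.7
position: [0.5258, 0.0779, 0.2614]
tcp_rot: [[0.799, 0.602, -0.003], [0.602, -0.799, 0.0], [-0.002, -0.002, -1.0]]
force: [-0.3, -0.8, -0.2]
opening: 1.0
grasp_force: 0.0
```

```bash
python3 s.py; python3 - <<'E'
from h import *
p,d=bot.capture("wrist"); c=cam("wrist"); cv2.imwrite("pics/w3.png",p[...,::-1])
for t,z in[("lock_nut_centre",.099),("lock_nut_rim",.088),("set_nut_corner",.086),("washer_edge",.086)]:
    for q in bot.pinpoint("wrist",t)[:1]:
        e=atz(c,q["xy"][0]*560,q["xy"][1]*420,z)[:2]-[.5272,.0777]; print(t,q["p"],e,np.degrees(np.arctan2(e[1],e[0])))
E
```

```text
14.7 [0.5258 0.0779 0.2614] yaw 36.99 [-3.6 20.4 92.6 -0.  67.1 49.4] F [-0.32 -0.84 -0.19] M [-0.046 -0.029  0.013] tau6 0.0 0.9998 0.0
lock_nut_centre 0.96 [ 9.35222378e-05 -1.15248514e-03] -85.36070901646714
lock_nut_rim 0.81 [0.00715095 0.01625189] 66.25014359482043
set_nut_corner 0.86 [-0.01776699  0.00213477] 173.14855526837937
washer_edge 0.75 [0.00383965 0.01535122] 75.95726537641963
```

View pics/w3.png

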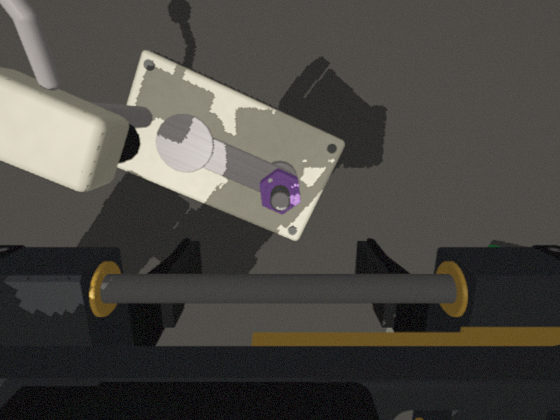

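The nut is at (280,190), free of the gripper. Its dot flat points to about 66°, against an expected 67°, so the nut did not slip in the grip.

```bash
python3 -c "
from rig import bot
print(bot.hand_in())"
```

```text
the job is handed in; nothing more can be done
None
```

I ran the lock nut down about 170° to the washer, tightened it to about 0.60 N m (below the 0.9 N m at which the steel nut turns), let go, and handed the job in at about 15 s.

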